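Seat the well plate on the shaker and snap its clamp shut

ROBOT

A 7-joint arm with a two-finger parallel gripper is mounted at the origin on the work surface. World frame = base frame: x ahead of the robot, y to its left, z up, the work surface at z = 0. Lengths are in mm, angles in rad, forces in N, time in s.
With the tool pointing down it reaches from about 425 to 1025 mm from the base axis. Payload 9.4 kg.
Tool frame: the origin (TCP) lies midway between the tips of the shut fingers; the grasp point (between the pads) lies 19 mm behind it; z points along the fingers, y is the direction in which the jaws open and shut (so a half turn about z gives the same grasp; the last joint's range is limited). The gripper opens to 85 mm and grips with 20 to 120 N. Pads are 22 mm wide; open, the fingers measure 114 mm over their backs; the gripper's body (76 mm by 85 mm) begins 54 mm behind the grasp point. The pads swing forward as they close: fully open they stand 13 mm farther back than shut.
Start: joints at [-1.181, 0.599, -0.003, 1.599, 0.002, 0.943, -0.08], TCP at [326.276, 647.432, 231.275] pointing down, gripper open.
Joint ranges: [-2.57, 2.57], [-0.35, 1.97], [-1.29, 1.29], [0.11, 2.56], [-1.05, 4.19], [0.11, 1.86], [-2.63, 2.63]. Speed limits (rad/s): [2.22, 2.22, 3.01, 3.01, 3.14, 3.14, 3.14].

INTERFACE

Orientations are given as a unit quaternion [w, x, y, z].
In Python, from cell import sensors, capture, bot gives the robot as it stands. The module is installed in compiled form; this text tells all that it offers.
- The arm moves only by the tool move_arm, never from a script. Its argument "increments" is a list of rows, each a list of 3 entries, a list of its own where there are three numbers: the shift along the tool's x, y, z in units of 40 mm (1.0 is 40 mm), then the turn about the tool's z in units of 10 degrees (1.0 is 10 degrees), then the closure, from 0 (fully open) to 1 (shut). In form: [[[dx, dy, dz], spin, hand], ...]. A call has 1 to 20 rows; each row is the pose to reach, as a shift and turn from the pose commanded when the call began, along the tool's axes at that moment; what a row does not reach only later rows make up. A row lasts 1/8 s, in which the tool goes at most 62.5 mm and 10.7 degrees, less where a joint would pass 70% of its speed; a pose out of reach is approached as far as the arm can. A call with a gripper value outside its range is refused whole. The fingers move at their own pace and stop on an object; "force" is the grip in N (left out, the last holds). Time passes only in rows, so rows that repeat a pose let the fingers close. It gives the time, the measured TCP pose, the force and the opening at its end, in the units of the state.
- sensors.observe(): the state, without advancing time (a new reading comes with each control period).
- capture(name): name is "scene" or "top" or "wrist"; returns a dict with "pixels" (384x512x3 uint8, blue, green, red), "range_z" (384x512 float32, mm along the optical axis (not along the pixel's ray), 0 where there is no reading), "camera_matrix" (3x3 intrinsics, pixels), "distortion" ([k1, k2, p1, p2, k3] as OpenCV has them; the pictures are not rectified), "rvec" (rotation vector, rad) and "tvec" (3), from world to camera coordinates, as OpenCV has them. Camera axes: x right, y down, z forward; pixel columns grow to the right and rows downward; lengths in mm; the calibration is good to about 2 mm. A picture is of the moment at which its call begins.
- bot.sign_off(): hands the job in, once; it reports no verdict.
The state is a dict: "t": time; "joint_positions": joint angles; "joint_vel": joint speeds; "joint_efforts": joint torques, N m; "tcp_pos": TCP position; "tcp_rot": TCP orientation; "wrist_force": force on the tool from outside, world axes, zero at the start; "moment": the same for the moment, N m; "opening": finger opening in mm.
Only numpy, scipy, OpenCV 4.12 (cv2) and the standard library are available. Lean on these libraries where they do the work, as an engineer would, in place of code of your own. Each camera call takes 0.05 s, during which the arm holds its last target. There are 200 camera calls.

TASK

With your fingertips, push the well plate along its channel on the shaker until it sits fully home against the two blue stops, then flip the red-knobbed clamp lever over past its centre so that it snaps down and clamps the plate. Only push: do not lift or tip the plate, and leave the flask, beaker, tip box and bottle where they stand.

Things in the scene. Friction and masses are not known exactly. Their poses are not given: they have to be found in the camera images.
- shaker: Fixed white and blue bench shaker, 210 (x) x 360 (y) x 90 mm high. Origin: centre of its underside on the table; z up; its +y axis is the way the plate slides home, towards the clamp. The flat aluminium deck, 90 mm above the origin, reaches from y = -170 to +190 mm. Two dark rails 9 mm high, 8 mm wide, inner faces at x = -44.75 and +44.75 mm, run from y = -156 to +80 mm.
- plate: Loose white 24-well plate with blue wells, lid on: a rigid slab 85.5 (x) x 127.8 (y) x 20 mm, about 0.11 kg, in the channel on the deck, axes along the shaker's, 2 mm play to each rail. Origin: centre of its underside. It starts 35 to 70 mm short of home; home (touching the stops) is origin at y = +16 mm in the shaker's frame. It slides with light friction (about 1 N).
- plate_end (a point): Centre of the plate's end face away from the stops (its -y face), half-way up, 10 mm above the deck: the place to push.
- stops (a point): Point on the deck midway between the two blue end stops, in the plane of their faces (y = 80 mm in the shaker frame). Each stop is 22 mm wide and 14 mm high, centred 34 mm to either side; the plate is home when its end touches both.
- clamp (a joint): Angle of the clamp lever, rad: 0 = open (as at the start), 1.2 = fully shut; it turns about the shaker's x axis through the pivot. An over-centre spring drives it away from the middle (0.6), with about 0.3 N m at either end (a sideways push of 4 to 10 N starts it) falling to zero at 0.6: it stays open or shut by itself and snaps over once pushed past 0.6. Shut on the plate it reads 1.2.
- clamp_pivot (a point): Clamp pivot, at x = 0, y = 125, z = 126 mm in the shaker's frame, in a steel bracket 30 mm wide, y = 110 to 140 mm, that rises 46 mm above the deck. Two thin brass springs flank it (44 mm wide over both) and move with the lever, up to 70 mm above the deck.
- clamp_knob (a point): Centre of the red ball knob, 30 mm across, on a steel stem 12 mm thick, 90 mm from the pivot. Open, the lever leans 0.6 rad from upright towards the shaker's +y, away from the plate (knob at y = 176, z = 200 mm in its frame); shut, it leans 0.6 rad towards -y, over the plate. It is pushed towards -y from its far side, where there is free space.
- pad: Black rubber pad, 18 mm across, on the clamp's steel arm, 65 mm from the pivot; origin at the centre of its contact face. Open, the arm points steeply up, the pad about 90 mm above the deck; shut, the pad presses with about 2.5 N on the lid, 20 mm in from the plate's stop end. If shut before the plate is home, it blocks the way.
- flask: Bystander: conical flask with blue lower half, 82 mm across, 130 mm high; origin: centre of its underside.
- beaker: Bystander: clear glass beaker, 74 mm across, 95 mm high; origin: centre of its underside.
- tipbox: Bystander: blue pipette tip box with white tips, 85 x 120 x 57 mm; origin: centre of its underside.
- bottle: Bystander: glass bottle with blue cap, 90 mm across, 200 mm high; origin: centre of its underside.
Not all that is in view belongs to the job. There is more than one size of the plate; the one meant has the size given above.

How it is judged:
By the outcome, as a careful person would: the job done as asked, in the order asked, and still so for the second after the job is handed in, with the robot touching nothing.
It also fails if it takes over 45 s, if anything falls off the work surface, if the arm or the gripper's body presses on something with over 40 N, if the wrist force passes 120 N, or if a joint passes its speed limit or range.

## Working session

There is one attempt and no reset: what is moved stays moved. The work goes in short steps, Python scripts to look and compute and a tool call to move; the robot and the scene stay as the last step left them, time stands still between calls to the robot, and variables do not carry over. Pictures are saved under pics/ and viewed, about 8 in all and at most 12, crops included, and the job is handed in when it is done.

Besides the shell and the picture viewer there is one more tool, called after ">>>" as a command line: name --argument value ..., lists and objects as JSON in quotes. move_arm: Moves the arm, as the interface text tells. Its arguments: {"type":"object","properties":{"increments":{"type":"array","items":{"type":"array"}},"force":{"type":"number"}},"required":["increments"]}

```bash
mkdir -p pics && cat > h.py <<'E'
import numpy as np, cv2
from cell import sensors, capture, bot
def cam(n):
    c=capture(n); R=cv2.Rodrigues(np.array(c["rvec"],float))[0]; c["R"]=R; c["t"]=np.array(c["tvec"],float).reshape(3); return c
def cloud(c):
    "world xyz per pixel from range_z"
    h,w=c["range_z"].shape; v,u=np.mgrid[:h,:w]
    p=cv2.undistortPoints(np.stack([u,v],-1).reshape(-1,1,2).astype(np.float64),np.array(c["camera_matrix"],float),np.array(c["distortion"],float)).reshape(h,w,2)
    z=c["range_z"].astype(float); P=np.dstack([p*z[...,None],z])
    return (P-c["t"])@c["R"]
def proj(c,X):
    return cv2.projectPoints(np.array(X,float).reshape(-1,3),np.array(c["rvec"],float),np.array(c["tvec"],float),np.array(c["camera_matrix"],float),np.array(c["distortion"],float))[0].reshape(-1,2)
E
python3 - <<'E'
from h import *
a=cam("scene");b=cam("top")
for n,c in(("scene",a),("top",b)):
    cv2.imwrite(f"pics/{n}0.png",c["pixels"]); print(n,-c["R"].T@c["t"])
    np.savez(f"{n}0.npz",px=c["pixels"],P=cloud(c),z=c["range_z"])
print(sensors.observe())
E
```

```text
scene [1324.79225635  549.49368522 1223.88646579]
top [ 493.13638704  -12.56894797 1488.32305122]
{'t': 0.1, 'joint_positions': array([-1.18068745,  0.60008771, -0.00251756,  1.6000119 ,  0.00181337,
        0.94289219, -0.07981749]), 'joint_vel': array([-6.78156648e-05, -1.42572417e-03, -8.96469015e-04, -3.51833996e-03,
       -9.81040668e-04,  1.13554324e-03,  1.07821635e-03]), 'joint_efforts': array([ 5.38003893e-03, -7.77990603e+01,  1.56964190e+00, -2.58625263e+01,
        1.26389164e-02,  5.53159683e-03,  3.82740538e-06]), 'tcp_pos': array([326.12655803, 647.06271112, 230.48648427]), 'tcp_rot': array([-8.49557271e-05,  2.31277547e-01,  9.72887562e-01, -6.93629134e-04]), 'wrist_force': array([-0.51059362,  0.10641854, -0.17817498]), 'moment': array([-0.01158378, -0.04841887,  0.05082144]), 'opening': 85.65244162602157}
```

View pics/scene0.png

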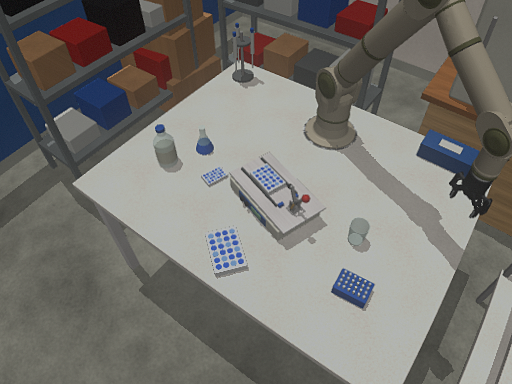

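View pics/top0.png

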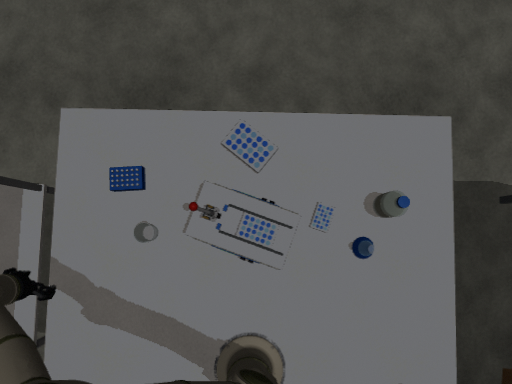

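The scene view shows the shaker at about (275,190). In the top view the red knob is at (193,206), the blue stops at (226,208) and (219,227), the plate at (258,229), and the rails run left to right. Decoy plates stand at (250,146) and (322,217).

```bash
python3 - <<'E'
import numpy as np, cv2
d=np.load("top0.npz");P=d["P"];px=d["px"];hsv=cv2.cvtColor(px,cv2.COLOR_BGR2HSV)
H,S,V=cv2.split(hsv); X,Y,Z=P[...,0],P[...,1],P[...,2]
v,u=np.mgrid[:384,:512]
roi=(u>175)&(u<308)&(v>175)&(v<275)
print("table z",np.median(Z[120:135,100:200]),"hist",np.histogram(Z[roi],bins=np.arange(-10,230,10))[0])
deck=roi&(Z>80)&(Z<120)
cnt=max(cv2.findContours(deck.astype(np.uint8),cv2.RETR_EXTERNAL,cv2.CHAIN_APPROX_NONE)[0],key=cv2.contourArea)[:,0]
r=cv2.minAreaRect(P[cnt[:,1],cnt[:,0],:2].astype(np.float32)); print("deck rect",r)
red=roi&((H<8)|(H>172))&(S>150)&(V>60)
print("knob",red.sum(),u[red].mean(),v[red].mean(),P[red].mean(0),P[red].max(0),P[red].min(0))
blue=(roi&(H>100)&(H<130)&(S>120)&(Z>60)).astype(np.uint8)
n,l,st,ce=cv2.connectedComponentsWithStats(blue)
for i in range(1,n): 
    m=l==i
    if st[i,4]>4: print(st[i,4],ce[i].round(1),np.median(P[m],0).round(1))
dark=roi&(V<70)&(S<120)&(Z>85)&(Z<112)
n,l,st,ce=cv2.connectedComponentsWithStats(dark.astype(np.uint8))
for i in range(1,n):
    m=l==i
    if st[i,4]>20:
        q=P[m][:,:2].astype(np.float32); print("dark",st[i,4],ce[i].round(1),np.median(Z[m]).round(1),cv2.fitLine(q,cv2.DIST_HUBER,0,.01,.01).ravel().round(4),cv2.minAreaRect(q))
c=px[175:275,175:308]
cv2.imwrite("pics/topcrop.png",cv2.resize(c,None,fx=6,fy=6,interpolation=cv2.INTER_CUBIC))
E
```

```text
table z 0.07572739618054931 hist [3280 3459    7    0    3   49   60  170   38 2094 2517  612  476   13
   41   29   26    9   13   29   19   26   41]
deck rect ((514.4021606445312, 34.43653869628906), (361.0260314941406, 200.0028533935547), 71.21754455566406)
knob 54 192.83333333333334 205.92592592592592 [567.78053174 191.23598762 211.77685025] [580.76510234 204.00130536 217.40796859] [554.74044703 178.47535247 205.84413128]
16 [225.2 207.5] [571.1  96.6 103.2]
13 [246.6 216.8] [539.9  19.8 109.5]
11 [251.9 218.6] [533.4   2.4 109.9]
12 [244.7 222.2] [522.4  26.1 110. ]
13 [262.6 222.6] [520.7 -35.8 109.5]
17 [218.2 226. ] [506.8 119.1 102.9]
13 [267.8 224.5] [514.1 -53.1 109.2]
13 [255.4 226.2] [509.6  -8.8 109.1]
12 [260.8 227.7] [503.3 -29.2 111.1]
12 [248.2 229.3] [498.8  15.  111.4]
11 [240.9 232.6] [484.7  38.9 109.9]
12 [253.5 231.5] [490.7  -3.9 109. ]
12 [271.4 231.8] [490.5 -64.  110.4]
13 [246.4 234.6] [481.5  21.4 110.7]
10 [264.  235.2] [479.6 -40.2 111.5]
12 [256.8 238.7] [465.5 -16.3 111.9]
11 [269.2 237.2] [473.1 -57.4 111.5]
11 [262.1 240.4] [462.3 -33.7 110.9]
dark 170 [259.7 215.8] 98.3 [ 3.227000e-01  9.465000e-01  5.450922e+02 -2.455430e+01] ((545.1300659179688, -24.849655151367188), (234.94900512695312, 9.684356689453125), 70.77972412109375)
dark 170 [250.3 242.3] 98.8 [3.22600e-01 9.46500e-01 4.53524e+02 6.38170e+00] ((453.06671142578125, 6.996620178222656), (233.15170288085938, 9.805262565612793), 71.45680236816406)
```

View pics/topcrop.png

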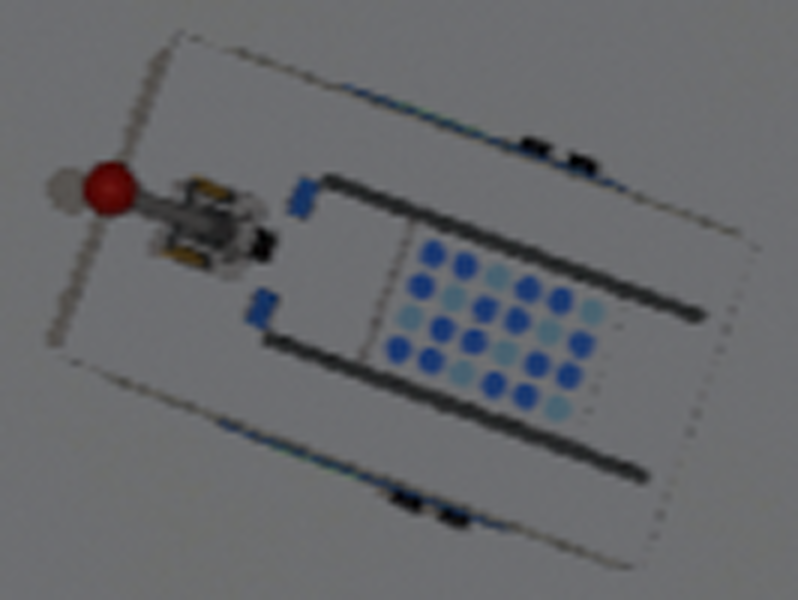

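Rails, stops, knob and deck agree to about 2 mm. The shaker origin is about (511.2, 26.6), its +y runs along (0.3227, 0.9465), and the plate looks about 62 mm short. I'll go above the free deck behind the plate, hand shut, with tool x turned along the channel.

>>> move_arm --increments '[[[0,0,-0.9],0,1],[[-0.4,-0.5,-1.72],0,1],[[-1.3,-1.2,-1.72],0.8,1],[[-2.3,-2.1,-1.72],1.6,1],[[-3.3,-3.0,-1.72],2.4,1],[[-4.4,-3.9,-1.72],3.2,1],[[-5.4,-4.9,-1.72],4.0,1],[[-6.4,-6.0,-1.72],4.8,1],[[-7.3,-7.1,-1.72],5.6,1],[[-8.1,-8.3,-1.72],6.4,1],[[-8.9,-9.5,-1.72],7.2,1],[[-9.6,-10.8,-1.72],8.0,1],[[-10.3,-12.1,-1.72],8.21,1],[[-10.9,-13.4,-1.72],8.21,1],[[-11.4,-14.6,-1.72],8.21,1],[[-11.61,-15.37,-1.72],8.21,1],[[-11.61,-15.37,-1.72],8.21,1],[[-11.61,-15.37,-1.72],8.21,1]]'

```text
t: 2.35
tcp_pos: [464.4, -109.8, 299.9]
tcp_rot: [-0.0, 0.813, 0.582, -0.0]
wrist_force: [0.2, 1.0, -0.1]
opening: 0.1
```

```bash
cat >> h.py <<'E'
O=np.array([511.2,26.6]); D=np.array([.3227,.9465]); E1=np.array([.9465,-.3227])
def sh(p):
    p=np.asarray(p,float); q=p[...,:2]-O; return np.stack([q@E1,q@D,p[...,2]],-1)
def unsh(x,y,z): return np.r_[O+x*E1+y*D,z]
E
python3 - <<'E'
from h import *
c=cam("wrist");P=sh(cloud(c));px=c["pixels"].copy()
np.savez("w1.npz",px=px,P=P)
print(sh(sensors.observe()["tcp_pos"]))
for y in(-110,-114,-106):
    a,b=proj(c,[unsh(-43,y,110),unsh(43,y,110)]);cv2.line(px,tuple(map(int,a)),tuple(map(int,b)),(0,0,255 if y==-110 else 100),1)
for x in(-48.75,48.75):
    a,b=proj(c,[unsh(x,-156,99),unsh(x,-60,99)]);cv2.line(px,tuple(map(int,a)),tuple(map(int,b)),(0,255,0),1)
cv2.imwrite("pics/w1.png",px)
E
```

```text
[-2.60708150e-01 -1.43834379e+02  2.99940638e+02]
```

View pics/w1.png

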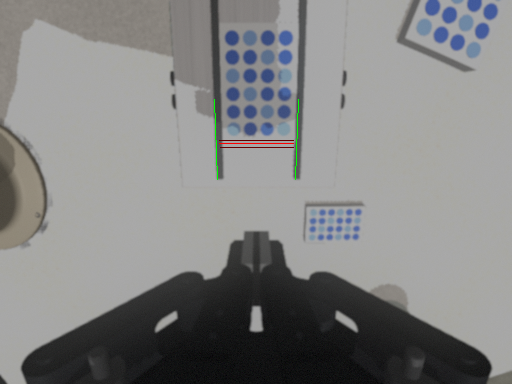

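The wrist view shows the rails at columns 216 and 298, ending at row 178, and my green lines fall on them. The plate's near end is close to row 140. Next I get the plate's end from depth.

```bash
python3 - <<'E'
import numpy as np
P=np.load("w1.npz")["P"]; x,y,z=np.moveaxis(P,-1,0)
m=(abs(x)<30)&(y>-165)&(y<-60)
for r in range(120,180,3):
    s=P[r,230:285]; print(r,np.median(s,0).round(1),end=' | ')
t=(abs(z-110)<4)&(y<-60)&(y>-140)&(abs(x)<60); print("\nplate x",x[t].min(),x[t].max(),"ymin",np.percentile(y[t],[0,1]))
r=(abs(z-99)<3)&(abs(abs(x)-48.75)<6)&(y<-120)&(y>-175); print("rail ymin",np.percentile(y[r],[0,1]), "x", np.median(x[r&(x<0)]),np.median(x[r&(x>0)]))
E
```

```text
120 [  0.5 -82.6 109.2] | 123 [  0.5 -86.  109.5] | 126 [  0.5 -89.4 109.6] | 129 [  0.5 -92.8 109.4] | 132 [  0.5 -96.2 109.7] | 135 [  0.5 -99.7 109.6] | 138 [   0.5 -103.1  109.5] | 141 [   0.5 -106.6  109.2] | 144 [   0.5 -112.5   89.4] | 147 [   0.5 -116.3   89.2] | 150 [   0.5 -120.    89.3] | 153 [   0.5 -123.8   89.4] | 156 [   0.5 -127.6   89.3] | 159 [   0.5 -131.4   89.5] | 162 [   0.5 -135.3   89.3] | 165 [   0.6 -139.1   89.3] | 168 [  -0.5 -143.1   89. ] | 171 [   0.6 -147.    89.1] | 174 [   0.6 -150.9   89.2] | 177 [   0.6 -154.8   89.4] | 
plate x -40.55749341838946 44.58278440466445 ymin [-108.08143662 -107.82791013]
rail ymin [-155.5342944  -154.83832026] x -46.41295219834013 49.73187620483007
```

>>> move_arm --increments '[[[0,0,1.3],0,1],[[0,0,2.6],0,1],[[0,0,3.8],0,1],[[0,0,4.6],0,1],[[0,0,5.03],0,1],[[0,0,5.03],0,1]]'

```text
t: 3.15
tcp_pos: [464.0, -109.4, 97.8]
tcp_rot: [-0.001, 0.813, 0.582, -0.001]
wrist_force: [0.1, -0.7, 1.2]
opening: 0.1
```

>>> move_arm --increments '[[[0.3,0,0],0,1],[[0.5,0,0],0,1],[[0.65,0,0],0,1],[[0.8,0,0],0,1],[[0.95,0,0],0,1],[[1.1,0,0],0,1],[[1.25,0,0],0,1],[[1.4,0,0],0,1],[[1.55,0,0],0,1],[[1.7,0,0],0,1],[[1.8,0,0],0,1],[[1.9,0,0],0,1],[[1.95,0,0],0,1],[[1.95,0,0],0,1]]'

```text
t: 4.9
tcp_pos: [489.5, -36.6, 98.9]
tcp_rot: [-0.0, 0.813, 0.582, 0.0]
wrist_force: [0.1, 0.2, -0.2]
opening: -0.2
```

```bash
cat > m.py <<'E'
from h import *
import sys
s=sensors.observe(); print("tcp sh",sh(s["tcp_pos"]).round(1),"F",s["wrist_force"].round(2),"Falong",(s["wrist_force"][:2]@D).round(2))
c=cam("top");P=sh(cloud(c));x,y,z=np.moveaxis(P,-1,0)
t=(abs(z-110)<5)&(abs(x)<40)&(y>0)&(y<85); print("plate far end y top:",np.percentile(y[t],[98,100]).round(1))
hsv=cv2.cvtColor(c["pixels"],cv2.COLOR_BGR2HSV)
b=((hsv[...,0]>100)&(hsv[...,0]<130)&(hsv[...,1]>120)&(abs(x)<40)&(y<75)&(y>-130)&(abs(z-110)<6)).astype(np.uint8)
n,l,st,ce=cv2.connectedComponentsWithStats(b); Q=np.array([np.median(P[l==i],0) for i in range(1,n) if st[i,4]>6]); print(len(Q),"dark wells y range",Q[:,1].min().round(1),Q[:,1].max().round(1))
E
python3 m.py; python3 - <<'E'
import sys; sys.path.insert(0,".")
from h import *
d=np.load("top0.npz");P=sh(d["P"]);hsv=cv2.cvtColor(d["px"],cv2.COLOR_BGR2HSV);x,y,z=np.moveaxis(P,-1,0)
b=((hsv[...,0]>100)&(hsv[...,0]<130)&(hsv[...,1]>120)&(abs(x)<40)&(y<75)&(y>-130)&(abs(z-110)<6)).astype(np.uint8)
n,l,st,ce=cv2.connectedComponentsWithStats(b); Q=np.array([np.median(P[l==i],0) for i in range(1,n) if st[i,4]>6]); print("before",len(Q),Q[:,1].min(),Q[:,1].max())
t=(abs(z-110)<5)&(abs(x)<40)&(y>-20)&(y<60); print("far end before",np.percentile(y[t],[98,100]))
E
```

```text
tcp sh [ -0.1 -66.8  98.9] F [ 0.13  0.17 -0.19] Falong 0.2
plate far end y top: [79.6 85. ]
12 dark wells y range -1.9 56.1
before 16 -93.96521019680202 4.304120563157699
far end before [16.76631099 17.53804739]
```

>>> move_arm --increments '[[[0.08,0,0],0,1],[[0.14,0,0],0,1],[[0.18,0,0],0,1],[[0.21,0,0],0,1],[[0.24,0,0],0,1],[[0.24,0,0],0,1]]'

```text
t: 5.7
tcp_pos: [492.6, -28.7, 98.9]
tcp_rot: [0.001, 0.814, 0.581, -0.0]
wrist_force: [-0.5, -5.2, 0.2]
opening: 0.2
```

```bash
python3 m.py
```

```text
tcp sh [  0.2 -58.4  98.9] F [-0.52 -5.15  0.19] Falong -5.04
plate far end y top: [77.6 84.7]
11 dark wells y range 8.0 65.5
```

>>> move_arm --increments '[[[0.03,0,0],0,1],[[0.06,0,0],0,1],[[0.06,0,0],0,1]]'

```text
t: 6.12
tcp_pos: [492.6, -28.6, 98.9]
tcp_rot: [0.001, 0.814, 0.58, -0.001]
wrist_force: [-3.6, -13.6, 2.9]
opening: -0.1
```

```bash
python3 m.py
```

```text
tcp sh [  0.2 -58.3  98.9] F [ -3.56 -13.58   2.91] Falong -14.0
plate far end y top: [78.2 83.8]
9 dark wells y range 25.8 65.2
```

Stalled at 14 N with the wells moved 61 mm, so the plate is home. Next I back off, lift, and cross to the far side of the knob.

>>> move_arm --increments '[[[-0.4,0,0],0,1],[[-0.8,0,0],0,1],[[-0.8,0,-1.3],0,1],[[-0.8,0,-2.7],0,1],[[-0.8,0,-4.1],0,1],[[-0.5,0,-5.05],0,1],[[0.8,0,-5.05],0,1],[[2.2,0,-5.05],0,1],[[3.6,0,-5.05],0,1],[[5.0,0,-5.05],0,1],[[6.2,0,-5.05],0,1],[[7.1,0,-5.05],0,1],[[7.1,0,-5.05],0,1],[[7.1,0,-5.05],0,1],[[7.1,0,-4.0],0,1],[[7.1,0,-3.0],0,1],[[7.1,0,-2.32],0,1],[[7.1,0,-2.32],0,1]]'

```text
t: 8.43
tcp_pos: [584.1, 241.3, 190.4]
tcp_rot: [-0.0, 0.814, 0.581, -0.002]
wrist_force: [0.3, -0.0, 0.1]
opening: -0.3
```

```bash
python3 - <<'E'
from h import *
s=sensors.observe(); print("tcp sh",sh(s["tcp_pos"]).round(1),s["wrist_force"].round(1))
a=cam("top");w=cam("scene")
for c in(a,w):
    P=sh(cloud(c));hsv=cv2.cvtColor(c["pixels"],cv2.COLOR_BGR2HSV)
    H,S,V=cv2.split(hsv);r=((H<8)|(H>172))&(S>150)&(V>60)&(abs(P[...,0])<60)&(P[...,1]>50)&(P[...,1]<230)
    print("knob",r.sum(),P[r].mean(0).round(1),np.percentile(P[r],[3,97],0).round(1).tolist())
q=proj(w,[unsh(0,80,100)])[0].astype(int)
k=w["pixels"][q[1]-75:q[1]+60,q[0]-100:q[0]+80]; cv2.imwrite("pics/s2.png",cv2.resize(k,None,fx=4,fy=4,interpolation=cv2.INTER_CUBIC))
E
```

```text
tcp sh [ -0.3 226.8 190.4] [ 0.3 -0.   0.1]
knob 54 [  0.4 174.  212.3] [[-11.1, 163.5, 206.7], [11.9, 185.8, 219.3]]
knob 5 [  5.7 172.3 215.1] [[1.4, 169.0, 211.7], [9.2, 175.8, 217.8]]
```

View pics/s2.png

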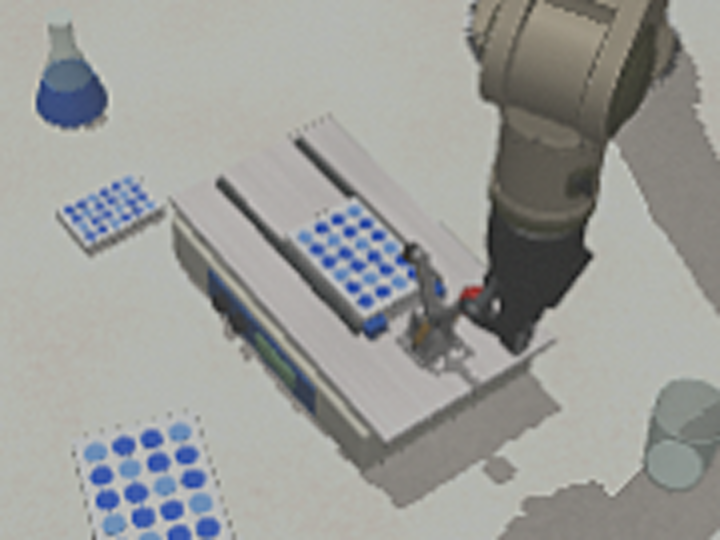

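The plate end meets the stop (375,325). The closed fingers stand behind the red knob (472,295) in free space. Now I push the knob over.

>>> move_arm --increments '[[[-0.3,0,0],0,1],[[-0.5,0,0],0,1],[[-0.65,0,0],0,1],[[-0.8,0,0],0,1],[[-0.95,0,0],0,1],[[-1.1,0,0],0,1],[[-1.25,0,0],0,1],[[-1.4,0,0],0,1],[[-1.55,0,0],0,1],[[-1.7,0,0],0,1],[[-1.85,0,0],0,1],[[-1.95,0,0],0,1]]'

```text
t: 10.02
tcp_pos: [559.4, 168.6, 191.5]
tcp_rot: [0.0, 0.813, 0.582, -0.001]
wrist_force: [-0.7, -0.2, 1.0]
opening: -0.1
```

>>> move_arm --increments '[[[-0.15,0,0],0,1],[[-0.28,0,0],0,1],[[-0.28,0,0],0,1],[[-0.28,0,0],0,1]]'

```text
t: 10.52
tcp_pos: [556.4, 159.1, 191.7]
tcp_rot: [-0.0, 0.813, 0.582, 0.0]
wrist_force: [-0.5, 0.9, 0.0]
opening: 0.2
```

```bash
cat > k.py <<'E'
from h import *
s=sensors.observe(); print("tcp sh",sh(s["tcp_pos"]).round(1),s["wrist_force"].round(1))
a=cam("top");w=cam("scene")
for c in(a,w):
    P=sh(cloud(c));hsv=cv2.cvtColor(c["pixels"],cv2.COLOR_BGR2HSV)
    H,S,V=cv2.split(hsv);r=((H<8)|(H>172))&(S>150)&(V>60)&(abs(P[...,0])<60)&(P[...,1]>20)&(P[...,1]<230)
    if r.sum(): print("knob",r.sum(),P[r].mean(0).round(1),np.percentile(P[r],[3,97],0).round(1).tolist())
q=proj(w,[unsh(0,80,100)])[0].astype(int)
k=w["pixels"][q[1]-75:q[1]+60,q[0]-100:q[0]+80]; cv2.imwrite("pics/s3.png",cv2.resize(k,None,fx=4,fy=4,interpolation=cv2.INTER_CUBIC))
E
python3 k.py
```

```text
tcp sh [  0.  140.  191.7] [-0.5  0.9  0. ]
knob 52 [  0.3  73.1 211.8] [[-10.2, 62.0, 207.1], [12.1, 84.0, 216.8]]
knob 15 [  8.7  74.2 214.5] [[1.4, 68.6, 204.5], [16.3, 79.8, 218.3]]
```

The knob is at y≈73, so the lever has snapped over (74 expected when shut). I retreat away and up, then check.

>>> move_arm --increments '[[[1.0,0,0],0,1],[[2.0,0,0],0,1],[[2.0,0,-1.4],0,1],[[2.5,0,-2.8],0,1],[[3.5,0,-2.8],0,1],[[4.5,0,-2.8],0,1],[[4.5,0,-2.8],0,1],[[4.5,0,-2.8],0,1]]'

```text
t: 11.62
tcp_pos: [614.2, 328.8, 303.3]
tcp_rot: [0.0, 0.813, 0.582, -0.001]
wrist_force: [0.7, -0.8, 0.1]
opening: -0.0
```

```bash
python3 k.py; python3 m.py; python3 - <<'E'
from h import *
c=cam("top"); d=np.load("top0.npz"); P0=d["P"];P1=cloud(c); print("table objects (top): count, mean xy before/after")
for n,(u0,u1,v0,v1) in dict(tipbox=(100,155,155,200),beaker=(132,165,215,250),flask=(345,382,230,265),bottle=(368,418,180,225)).items():
    o=[]
    for P in(P0,P1):
        q=P[v0:v1,u0:u1].reshape(-1,3); q=q[q[:,2]>25]; o+=[len(q),q.mean(0).round(1)]
    print(n,o)
E
```

```text
tcp sh [  0.  319.3 303.3] [ 0.7 -0.8  0.1]
knob 53 [  0.3  73.1 212. ] [[-11.0, 62.2, 206.4], [12.1, 84.0, 219.0]]
knob 21 [  8.   76.  213.5] [[-0.6, 69.4, 204.6], [16.2, 83.4, 219.5]]
tcp sh [  0.5 318.6 303.8] F [-0.4  -0.08 -1.15] Falong -0.2
plate far end y top: [77.5 84.6]
15 dark wells y range -32.3 65.6
table objects (top): count, mean xy before/after
tipbox [817, array([671.9, 459.4,  60.5]), 1830, array([602.2, 287.8, 607.4])]
beaker [262, array([479. , 380.4,  90.3]), 264, array([479.4, 372.9, 117.6])]
flask [314, array([ 443. , -386.8,  104. ]), 321, array([ 442.2, -391.2,   84.8])]
bottle [761, array([ 592.9, -464. ,  149.5]), 765, array([ 592.3, -461.7,  156.3])]
```

View pics/s3.png

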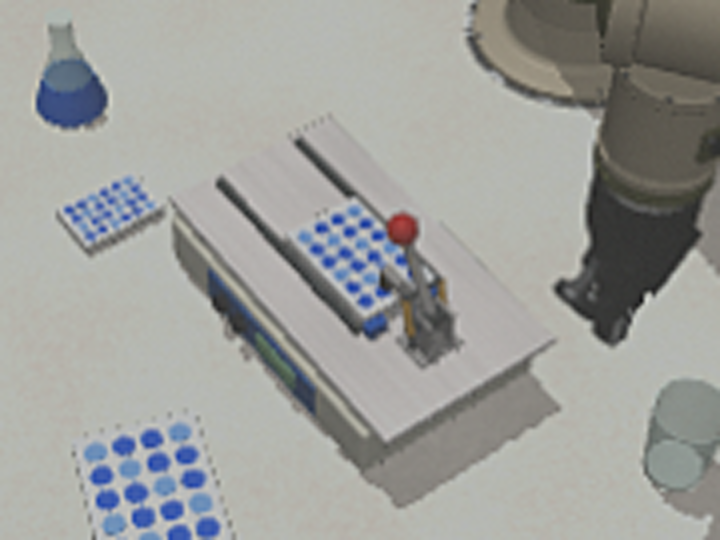

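The final picture shows the lever shut with the red knob at (403,228), the pad on the lid and the plate against the stop (375,325). The arm is clear, and the flask and beaker are in place.

```bash
python3 -c "
from cell import bot; print(bot.sign_off())"
```

```text
the job is handed in; nothing more can be done
None
```

The plate is home against the stops and the clamp lever is snapped shut on it. I handed the job in at about 12 s robot time, with the arm clear of everything.

- **Plate:** I pushed it about 61 mm with shut fingertips until it stalled at 14 N. Its wells had moved 61 mm, against the 60.5 mm I measured beforehand. They read the same after clamping (65.6 mm, against 65.2 mm before).
- **Clamp:** I then pushed the knob over from its far side. It now reads y ≈ 73 mm and the same height as before; fully shut should be 74 mm. The last picture shows the pad on the lid. After I retreated, the wrist force was only sensor noise.
- **Bystanders:**
  - Flask, beaker and bottle show nearly unchanged footprints. Their mean positions differ by up to 8 mm across the channel of the depth readings, and the mean heights by up to 27 mm. I put this down to noisy depth on glass, and the flask and beaker look unmoved in the last picture.
  - The tip box check failed because the arm blocked the top camera's view of it. No move I commanded went near it.

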